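# Make room on the exhibit rail and hang the next carrier at the mark

## Robot

A 7-joint arm with a two-finger parallel gripper is mounted at the origin on the work surface. World frame = base frame: x ahead of the robot, y to its left, z up, the work surface at z = 0. Lengths are in m, angles in rad, forces in N, time in s.
With the tool pointing down it reaches from about 0.425 to 0.875 m from the base axis. Payload 8.4 kg.
Tool frame: the origin (TCP) lies midway between the tips of the shut fingers; the grasp point (between the pads) lies manip.tcp_to_grasp behind it (manip.tcp_to_grasp is the distance from the TCP to the grasp point, in m); z points along the fingers, y is the line along which they close (so a half turn about z gives the same grasp; the last joint's range is limited). The gripper opens to 87 mm and grips with 3 to 60 N. Pads are 19 mm wide; open, the fingers measure 117 mm over their backs; the gripper's body (75 mm by 190 mm) begins 51 mm behind the grasp point.
Start: joints at [-0.099, 0.333, 0.04, 1.465, -0.013, 1.343, -0.059], TCP at [0.65, -0, 0.223] pointing down, gripper open.
Joint ranges: [-2.58, 2.58], [-0.38, 2.09], [-1.3, 1.39], [0.25, 2.4], [-1.5, 4.64], [0.08, 2.09], [-2.65, 2.65]. Speed limits (rad/s): [2.22, 2.22, 2.79, 2.79, 3.14, 3.14, 3.14].

## Interface

Orientations are given as [roll, pitch, yaw] about the fixed x, y, z axes, in that order (R = Rz(yaw) Ry(pitch) Rx(roll)).
In Python, from workcell import manip, eyes, hand_in gives the robot as it stands.
- The arm moves only by the tool drive_tool, never from a script. Its argument "moves" is a list that holds one entry, the list of rows, each a list of 7 numbers: the turn, a rotation vector about the tool's x, y, z in degrees, then the shift along the tool's x, y, z in mm, then the opening, from 0 (shut) to 1 (fully open). A call has 1 to 10 rows; each row shifts and turns the commanded pose from where the row before left it, along the tool's axes as they then stand; what a row does not reach is not made up. A row lasts 1/8 s, in which the tool goes at most 62.5 mm and 10.7 degrees, less where a joint would pass 70% of its speed; a pose out of reach is approached as far as the arm can. A call is refused whole if a number of a shift passes 62.5 or a number of a turn 10.7, either way. A call with a gripper value outside its range is refused whole. The fingers move at their own pace and stop on an object; "newtons" is the grip in N (left out, the last holds). Time passes only in rows, so rows that do not move let the fingers close. It gives the time, the measured TCP pose, the force, the opening and the grip force at its end, in the units of the state.
- manip.get_obs(): the state, without advancing time (a new reading comes with each control period).
- eyes.grab_frame(name): name is "scene" or "side" or "wrist"; returns the picture (384x512x3 uint8, red, green, blue); there is no depth.
- eyes.camera_model(name): a dict with "mtx" (3x3 intrinsics, pixels), "distortion" ([k1, k2, p1, p2, k3] as OpenCV has them; the pictures are not rectified), "view" (4x4, takes a point from world to camera coordinates). Camera axes: x right, y up, looking along -z (the intrinsics and any distortion apply to the point x, -y, -z); pixel columns grow to the right and rows downward; lengths in m; the calibration is good to about 2 mm. A picture is of the moment at which its call begins: read the wrist's pose just before it. camera_model takes no time and is no camera call; for the wrist camera it gives the pose at the moment of the call.
- hand_in(): hands the job in; it is judged then, once.
The state is a dict: "t": time; "qpos": joint angles; "dq": joint speeds; "effort": joint torques, N m; "tool_pos": TCP position; "tcp_rot": TCP orientation; "force": force on the tool from outside, world axes, zero at the start; "wrist_torque": the same for the moment, N m; "grip_width": opening from 0.0 (shut) to 1.0 (fully open); "gripper_force": force on a finger pad.
Only numpy, scipy, OpenCV 4.12 (cv2) and the standard library are available. Lean on these libraries where they do the work, as an engineer would, in place of code of your own. Each camera call takes 0.05 s, during which the arm holds its last target. There are 200 camera calls.

## Task

On the exhibit rail, first slide the blue carrier from the yellow mark along to the blue-painted end so that its hook sits wholly on the blue. Then lift the orange carrier up and off the intake stand, hook it onto the green-painted end of the rail, and slide it along the rail, never lifting it off, until its hook is centred on the yellow mark. Leave both carriers hanging still and let go of them, do not take the blue one off the rail, and leave the bottle, the tub and the scale where they are.

Things in the scene. Friction and masses are not known exactly. Their poses are not given: they have to be found in the camera images.
- orange: Orange carrier, 210 mm tall, 0.15 kg: steel hook on top, board below (70 mm wide in y, 6 thick, 65 to 150 mm below origin). Starts on the stand, axes as stand_bar's. Origin: where the bar's axis lies when hooked; y along the bar, z up. Hook 30 mm wide in y, centres itself on the 12 mm bar; legs 28 mm apart inside, shank on -x side, free tip on +x side.
- orange_tab (a point): Grip point on the orange carrier's plastic grip tab, 40 mm straight above its origin. The tab is 10 mm thick in x, 36 mm wide in y and spans 9 to 59 mm above the origin; grip it from above with the fingers closing along x. The hook's steel roof below it tops out 15 mm above the origin.
- orange_tip (a point): Lower end of the orange carrier's hook tip: 16.5 mm to +x of its origin and 22 mm below it. The hook's mouth opens to +x, from this tip down to the steel return 62 mm below the origin. To pass a bar sideways, hold the carrier 28 to 55 mm above its hooked height (42 is the middle).
- blue: Blue carrier, same shape and mass as the orange one. Starts hanging on the rail at the yellow mark, axes parallel to the rail's. Origin: on the rail's axis, centre of the 30 mm wide hook. Slides along the rail with 1 to 2 N.
- blue_tab (a point): Grip point on the blue carrier's grip tab, 40 mm straight above its origin; tab 10 mm thick in x, 36 mm wide in y, 9 to 59 mm above the origin.
- rail_mid (a point): Middle of the fixed horizontal steel rail, on its axis, 215 mm above the table. y runs along the rail, x across it (away from the robot), z up. Bar 12 mm thick, 560 mm long between end posts (14 mm thick, at y = -280 and +280 mm, 29 mm higher than the axis), which stop a carrier's board at about y = +-238 mm. Its robot side (-x) is free for approach.
- green_end (a point): Middle of the green-painted stretch of the rail, on the rail's axis at y = -185 mm along it, axes as the rail's. The green runs 55 mm to either side (y = -240 to -130 mm): hook on with the carrier's origin in this stretch, coming from the robot's side.
- blue_end (a point): Middle of the blue-painted stretch of the rail, on the rail's axis at y = +209 mm along it. The blue runs 59 mm to either side (y = +150 to +268 mm): a 30 mm wide hook is wholly on it from y = +165 mm.
- mark: Yellow mark: a 50 mm long painted collar on the rail, with a yellow stripe 16 mm wide on the table below it. Origin: centre of the collar, on the rail's axis; axes as the rail's. The orange carrier's origin belongs here, the hook in the middle of the collar. Paint only: it does not obstruct.
- stand_bar (a point): Point on the axis of the fixed intake stand's bar, 215 mm above the table, within 8 mm of the orange carrier's origin at the start. The 12 mm thick bar runs along y from its post at y = -65 mm to its upturned end at y = +45 mm. z up.
- stand_end (a point): The stand bar's free end, at y = +45 mm, on the bar's axis; it turns up and tops out 18 mm above the axis. The orange carrier comes off by lifting it about 42 mm and moving it 120 mm or more along the stand's +y, over this end.
- bottle: White bottle, blue cap, 60 mm across, 150 mm tall, standing on the table; origin at the centre of its foot. Leave alone.
- tub: Clear plastic open tub 120 x 160 x 55 mm; origin at the centre of its underside. Leave alone.
- scale: Black flat scale 130 x 80 x 22 mm; origin at the centre of its underside. Leave alone.
Mind the look-alikes: they are no part of the job. Of the things that look like the part that bears stand_bar, the middle-sized one is meant.

How it is judged:
By the outcome, as a careful person would: the job done as asked, in the order asked, and still so for the second after the job is handed in, with the robot touching nothing.
It also fails if it takes over 66 s, if anything falls off the work surface, if the arm or the gripper's body presses on something with over 40 N, if the wrist force passes 120 N, or if a joint passes its speed limit or range.

## Working session

There is one attempt and no reset: what is moved stays moved. The work goes in short steps, Python scripts to look and compute and a tool call to move; the robot and the scene stay as the last step left them, time stands still between calls to the robot, and variables do not carry over. Pictures are saved under pics/ and viewed, at most 10 in all, crops included, and the job is handed in when it is done.

Besides the shell and the picture viewer there is one more tool, called after ">>>" as a command line: name --argument value ..., lists and objects as JSON in quotes. drive_tool: Moves the arm, as the interface text tells. Its arguments: {"type":"object","properties":{"moves":{"type":"array"},"newtons":{"type":"number"}},"required":["moves"]}

```bash
mkdir -p pics; ls
python3 - <<'E'
from workcell import manip, eyes
import cv2, numpy as np
o=manip.get_obs(); print(o['t'],o['tool_pos'],o['tcp_rot'],o['grip_width'],manip.tcp_to_grasp)
ims=[]
for n in("scene","side"):
    im=eyes.grab_frame(n)[:,:,::-1]; cv2.imwrite(f"pics/{n}0.png",im); m=eyes.camera_model(n); print(n,m)
E
```

```text
pics
0.0 [ 6.49521728e-01 -4.19517280e-05  2.21656110e-01] [-3.13995066e+00  1.21435621e-04  1.57077961e+00] 1.0025951540399307 0.0187
scene {'mtx': array([[402.02280444,   0.        , 255.5110479 ],
       [  0.        , 402.02280444, 188.33878319],
       [  0.        ,   0.        ,   1.        ]]), 'distortion': array([-0.02463124,  0.        ,  0.        ,  0.        ,  0.        ]), 'view': array([[-0.82787958,  0.56076051,  0.01276875,  0.41964248],
       [-0.41994445, -0.63475535,  0.64863881,  0.10447773],
       [ 0.37183606,  0.53163266,  0.76098926, -1.68117422],
       [ 0.        ,  0.        ,  0.        ,  1.        ]])}
side {'mtx': array([[499.72352529,   0.        , 259.55394483],
       [  0.        , 499.72352529, 196.25339837],
       [  0.        ,   0.        ,   1.        ]]), 'distortion': array([-0.04303972,  0.        ,  0.        ,  0.        ,  0.        ]), 'view': array([[-0.88497899, -0.46561064, -0.00434834,  0.45918376],
       [ 0.3232691 , -0.62110024,  0.71395488, -0.29720488],
       [-0.33512575,  0.63042939,  0.7001782 , -1.40122215],
       [ 0.        ,  0.        ,  0.        ,  1.        ]])}
```

View pics/scene0.png

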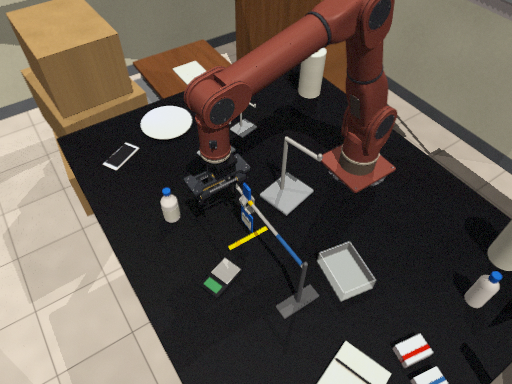

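View pics/side0.png

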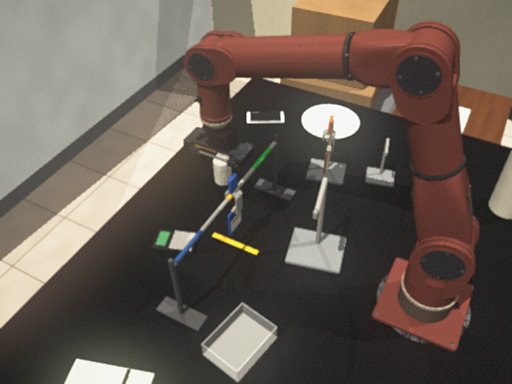

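The scene view shows the rail running from about (240,185) to its blue end at (302,265), with the blue carrier near (247,200). In the side view there are three stands: large and empty at (318,240), middle-sized at (328,165) bearing the orange carrier, and small and empty at (381,170). The middle one fits both the size and the orange carrier.

```bash
cat > h.py <<'E'
import cv2, numpy as np
from workcell import manip, eyes
def cam(n): return eyes.camera_model(n)
def ray(m,uv):
    p=cv2.undistortPoints(np.array(uv,float).reshape(-1,1,2),m['mtx'],np.array(m['distortion']))[:,0]
    R=m['view'][:3,:3]; t=m['view'][:3,3]
    d=np.c_[p[:,0],-p[:,1],-np.ones(len(p))]@R
    return -R.T@t, d/np.linalg.norm(d,axis=1)[:,None]
def plane(m,uv,z):
    c,d=ray(m,uv); return c+d*((z-c[2])/d[:,2])[:,None]
def tri(ma,a,mb,b):
    c1,d1=ray(ma,[a]);c2,d2=ray(mb,[b]);d1=d1[0];d2=d2[0]
    s=np.linalg.lstsq(np.c_[d1,-d2],c2-c1,rcond=None)[0]
    p,q=c1+s[0]*d1,c2+s[1]*d2
    return (p+q)/2,np.linalg.norm(p-q)
def px(m,P):
    P=np.atleast_2d(P)@m['view'][:3,:3].T+m['view'][:3,3]
    return cv2.projectPoints(np.c_[P[:,0],-P[:,1],-P[:,2]],np.zeros(3),np.zeros(3),m['mtx'],np.array(m['distortion']))[0][:,0]
RNG=dict(yellow=((22,120,110),(34,255,255)),blue=((100,110,50),(125,255,255)),green=((45,100,50),(85,255,255)),orange=((4,150,130),(18,255,255)))
def blobs(im,c,amin=15):
    hsv=cv2.cvtColor(im,cv2.COLOR_BGR2HSV); mk=cv2.inRange(hsv,*map(np.array,RNG[c]))
    n,l,s,ce=cv2.connectedComponentsWithStats(mk)
    return [(s[i],ce[i],np.argwhere(l==i)[:,::-1]) for i in range(1,n) if s[i][4]>=amin]
E
python3 - <<'E'
from h import *
np.set_printoptions(precision=4,suppress=True)
for n in("scene","side"):
    im=cv2.imread(f"pics/{n}0.png"); m=cam(n)
    for c in RNG:
        for s,ce,p in blobs(im,c):
            vx,vy,x0,y0=cv2.fitLine(p.astype(np.float32),2,0,.01,.01).ravel()
            t=(p-[x0,y0])@[vx,vy]; e=np.array([[x0+vx*k,y0+vy*k] for k in(t.min(),t.max())])
            print(n,c,s,ce,e.ravel(),'z0',plane(m,[ce],0)[0][:2],'z.215',plane(m,e,.215)[:,:2].ravel())
a=cv2.imread("pics/side0.png")[90:250,190:410]; b=cv2.imread("pics/scene0.png")[160:300,170:330]
cv2.imwrite("pics/crop1.png",np.vstack([cv2.resize(a,(660,480),interpolation=2)])); cv2.imwrite("pics/crop2.png",cv2.resize(b,(640,560),interpolation=2))
E
```

```text
scene yellow [248 200   6   6  23] [250.2174 202.3913] [249.2791 200.3278 251.3344 204.848 ] z0 [ 0.4836 -0.0706] z.215 [0.5764 0.0626 0.5811 0.0813]
scene yellow [228 226  40  24 207] [247.3575 237.6425] [228.4779 247.8813 266.5767 227.2195] z0 [0.581  0.0575] z.215 [0.7231 0.1757 0.5902 0.1773]
scene blue [243 182   8  18 109] [246.4862 190.5505] [244.0435 181.7116 248.905  199.3026] z0 [ 0.4629 -0.128 ] z.215 [ 0.5475 -0.0122  0.5751  0.0585]
scene blue [162 187   9   9  69] [166.1884 190.8116] [163.  194.  169.5 187.5] z0 [ 0.7256 -0.3002] z.215 [ 0.7918 -0.1111  0.7624 -0.1243]
scene blue [241 205  13  28  98] [247.7245 217.3163] [241.3844 204.8052 254.3144 230.3204] z0 [ 0.5304 -0.0168] z.215 [0.6069 0.0639 0.6271 0.1662]
scene blue [276 234  27  32 187] [289.0695 249.4278] [277.0264 234.8016 300.954  263.8613] z0 [0.4866 0.1793] z.215 [0.5802 0.2166 0.5818 0.3326]
scene blue [489 271  14  12 130] [495.2538 276.4615] [488.7634 278.0052 501.9678 274.8647] z0 [-0.0293  0.6532] z.215 [0.1765 0.6585 0.1368 0.6737]
scene blue [430 376  16   8  50] [438.56 380.3 ] [430.3494 383.816  
[... 4220 characters left out ...]
3.2276 167.3535 269.7436 147.6224] z0 [ 0.6943 -0.3483] z.215 [ 0.576  -0.0701  0.5746 -0.1759]
side green [157 232  12  13  90] [162.5111 237.8333] [158.9157 244.0992 165.9572 231.8278] z0 [0.7895 0.1438] z.215 [0.6492 0.3037 0.6576 0.2609]
side orange [464  93  27  44 328] [477.9604 115.4177] [470.6503 135.0987 486.4946  92.4409] z0 [ 0.0276 -1.001 ] z.215 [ 0.0297 -0.5332  0.0269 -0.8177]
side orange [483  95  26  45 249] [497.4538 113.5181] [488.1692 139.4191 503.4701  96.7347] z0 [-0.0427 -1.0537] z.215 [-0.025  -0.5367 -0.0321 -0.818 ]
side orange [490 130   9   9  30] [493.8667 133.2333] [490.7745 135.2109 498.2677 130.4186] z0 [-0.0512 -0.9064] z.215 [-0.0288 -0.5635 -0.0465 -0.6018]
```

View pics/crop1.png

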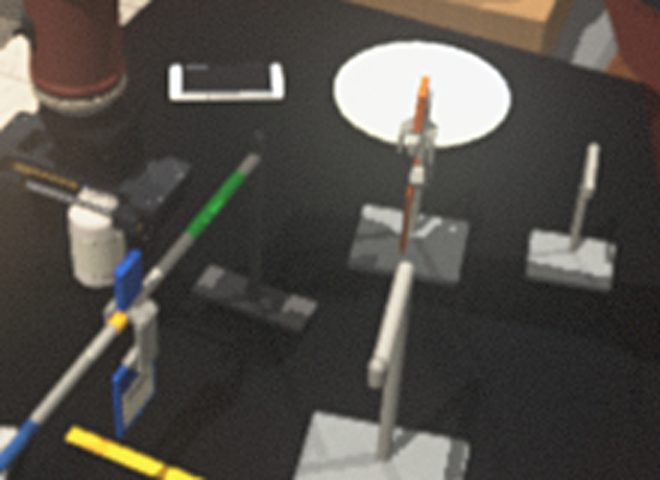

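View pics/crop2.png

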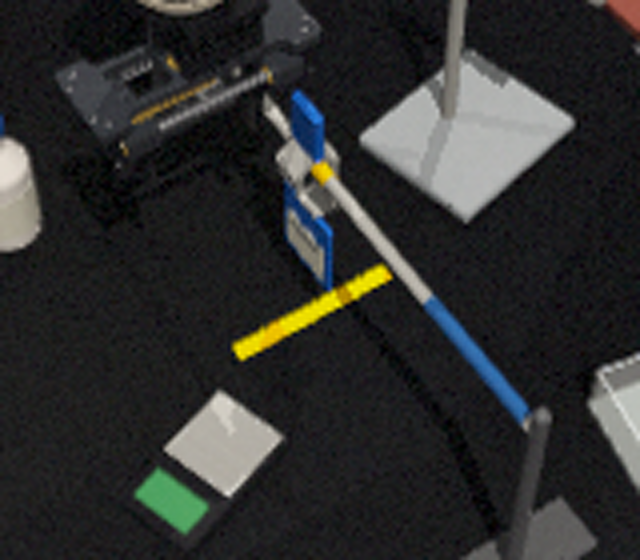

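The enlarged crops confirm it: the middle-sized stand at crop (410,240) carries the orange carrier at (420,110). The larger one at (380,440) and the smaller one at (570,250) are both empty. The blue tab is at scene (246,190) and side (232,182). I'll triangulate it, then raise the tool.

Run:
```python
from h import *
a,b=cam("scene"),cam("side")
print(tri(a,(246.5,190.5),b,(232.2,182.4)))
# stripe (whole, both blobs in side) at z=0
for n,m in(("scene",a),("side",b)):
    p=np.vstack([q for s,c,q in blobs(cv2.imread(f"pics/{n}0.png"),"yellow") if c[1]>220])
    P=plane(m,p,0)[:,:2]; r=cv2.minAreaRect((P*1000).astype(np.float32)); l=cv2.fitLine(P.astype(np.float32),2,0,.01,.01).ravel(); print(n,r,l)
```

```text
(array([0.57784598, 0.04900075, 0.25093464]), np.float64(0.00040450912354547577))
scene ((578.7362060546875, 57.5085563659668), (19.444595336914062, 160.54608154296875), 89.41175079345703) [ 0.9999501  -0.00998622  0.5804399   0.05749388]
side ((577.3200073242188, 56.66143798828125), (24.069793701171875, 163.75889587402344), 89.70033264160156) [ 0.99993116 -0.01173629  0.5759603   0.05634598]
```

>>> drive_tool --moves '[[[0,0,0,0,0,-40,1],[0,0,0,0,0,-50,1],[0,0,0,57,-30,0,1],[0,0,0,0,-40,0,1],[0,0,0,0,0,0,1]]]'

```text
t: 0.72
tool_pos: [0.579, 0.0561, 0.3129]
tcp_rot: [-3.141, -0.0, 1.573]
force: [0.3, -0.1, -0.4]
grip_width: 0.998
gripper_force: 0.0
```

>>> drive_tool --moves '[[[0,0,-0.6,-5,-1,0,1],[0,0,0,0,0,40,1],[0,0,0,0,0,36,1],[0,0,0,0,0,0,0],[0,0,0,0,0,0,0],[0,0,0,0,0,0,0],[0,0,0,0,0,0,0]]]' --newtons 15

```text
t: 1.6
tool_pos: [0.5805, 0.0503, 0.2377]
tcp_rot: [3.14, -0.0, 1.581]
force: [0.3, -0.4, -0.2]
grip_width: 0.631
gripper_force: 0.0
```

>>> drive_tool --moves '[[[0,0,1.2,0,-2,0,0],[0,0,0,0,0,0,0],[0,0,0,0,0,0,0],[0,0,0,0,0,0,0],[0,0,0,0,0,0,0],[0,0,0,0,0,0,0]]]'

```text
t: 2.35
tool_pos: [0.5782, 0.0502, 0.2367]
tcp_rot: [3.141, -0.0, 1.56]
force: [2.4, -0.7, -0.6]
grip_width: 0.117
gripper_force: 15.0
```

>>> drive_tool --moves '[[[0,0,0,15,0,0,0],[0,0,0,30,0,0,0],[0,0,0,40,0,0,0],[0,0,0,40,0,0,0],[0,0,0,40,0,0,0],[0,0,0,30,0,0,0],[0,0,0,17,0,0,0],[0,0,0,0,0,0,0],[0,0,0,0,0,0,0]]]'

```text
t: 3.48
tool_pos: [0.5801, 0.2626, 0.2368]
tcp_rot: [3.141, -0.001, 1.56]
force: [2.8, 2.2, 1.6]
grip_width: 0.114
gripper_force: 15.0
```

>>> drive_tool --moves '[[[0,0,0,0,0,0,0.4],[0,0,0,0,0,0,0.6],[0,0,0,0,0,0,0.6],[0,0,0,0,0,0,0.6],[0,0,0,0,0,-40,0.6],[0,0,0,0,0,-60,0.6],[0,0,0,0,-40,-20,1],[0,0,0,0,-40,0,1],[0,0,0,0,0,0,1]]]'

```text
t: 4.6
tool_pos: [0.4979, 0.264, 0.3579]
tcp_rot: [3.14, -0.001, 1.563]
force: [0.8, 0.3, 0.8]
grip_width: 0.856
gripper_force: 0.0
```

Run:
```python
from h import *
I={}
for n in("scene","side"):
    im=I[n]=eyes.grab_frame(n)[:,:,::-1].copy(); cv2.imwrite(f"pics/{n}1.png",im)
    m=cam(n)
    for c in("orange","blue","yellow","green"):
        for s,ce,p in blobs(im,c,10):
            if 150<ce[0]<420 and 90<ce[1]<300 and s[4]<400: print(n,c,s,ce.round(1))
a=I["scene"][90:290,170:370];b=I["side"][90:290,170:370]
cv2.imwrite("pics/c3.png",np.hstack([cv2.resize(x,(400,400),interpolation=2) for x in(a,b)]))
```

```text
scene orange [217 104   9  15  79] [221.1 110.8]
scene orange [217 132  13  19  74] [224.3 137.5]
scene orange [350 176  24  15  90] [360.7 182.5]
scene blue [162 187   9   9  69] [166.1 190.9]
scene blue [276 230  27  36 266] [288.8 244.7]
scene blue [276 251  16  30 133] [284.9 264.7]
scene yellow [242 193  11  13  61] [247.2 198.9]
scene yellow [228 227  40  23 203] [247.  237.9]
scene green [211 155  19  22 110] [219.9 165.8]
scene green [204 277  18  17 161] [212.5 284.8]
side orange [330 116   2   7  11] [330.6 119.5]
side orange [325 152   3  12  17] [325.4 156.5]
side blue [174 222  28  40 282] [188. 239.]
side blue [185 263   9  25  94] [188.2 273.3]
side yellow [212 232  33  17 205] [227.7 240.1]
side yellow [244 245  13  10  66] [249.8 249.7]
side green [252 147  20  23 148] [261.1 157.6]
side green [157 232  11  13  68] [162.4 238.1]
```

View pics/c3.png

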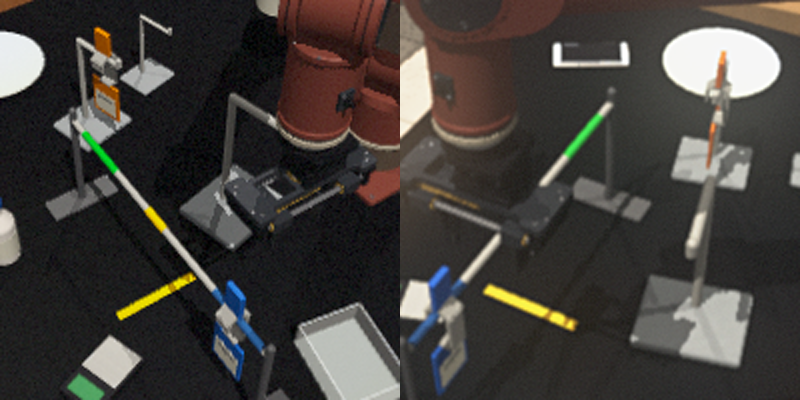

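Blue now hangs on the blue stretch (scene ~(285,245)). The orange carrier shows at scene tab (221,111) and board (224,137), and at side tab (330,119), almost edge-on. Its stand post is at scene (210,112).

Run:
```python
from h import *
np.set_printoptions(precision=4,suppress=True)
a,b=cam("scene"),cam("side"); R={}
RNG["orange"]=((3,110,70),(22,255,255))
for n,m,roi in(("scene",a,(200,95,250,160)),("side",b,(318,105,345,180))):
    im=cv2.imread(f"pics/{n}1.png"); x0,y0,x1,y1=roi; sub=im[y0:y1,x0:x1]
    for s,ce,p in blobs(sub,"orange",6):
        p=p+[x0,y0]; R.setdefault(n,[]).append(p); print(n,s[4],ce+[x0,y0],p.min(0),p.max(0), cv2.boxPoints(cv2.minAreaRect(p.astype(np.float32))).ravel())
for i in range(2):
    pass
A=max(R["scene"],key=lambda p:-p[:,1].mean()); B=max(R["side"],key=lambda p:-p[:,1].mean())
P,e=tri(a,A.mean(0),b,B.mean(0)); print("tab",P,e)
A=max(R["scene"],key=lambda p:p[:,1].mean()); B=max(R["side"],key=lambda p:p[:,1].mean())
print("board",tri(a,A.mean(0),b,B.mean(0)))
c,d=ray(b,[B.mean(0)]); print("side dir",d, np.degrees(np.arctan2(d[0,1],d[0,0])))
# collar, rail paint, blue tab, blue board
for n,m in(("scene",a),("side",b)):
    im=cv2.imread(f"pics/{n}1.png")
    for c in("yellow","green"):
        for s,ce,p in blobs(im,c,10):
            if 150<ce[0]<300 and 100<ce[1]<230 and s[4]<300:
                l=cv2.fitLine(p.astype(np.float32),2,0,.01,.01).ravel(); t=(p-l[2:])@l[:2]
                print(n,c,plane(m,[ce],.215)[0],plane(m,[l[2:]+l[:2]*t.min(),l[2:]+l[:2]*t.max()],.215)[:,:2].ravel())
print("blue board",tri(a,(284.9,264.7),b,(188.2,273.3)))
im=cv2.imread("pics/scene1.png")[90:170,180:270]; im2=cv2.imread("pics/side1.png")[95:190,295:385]
cv2.imwrite("pics/c4.png",np.hstack([cv2.resize(im,(400,400),interpolation=2),cv2.resize(im2,(400,400),interpolation=2)]))
```

```text
scene 108 [220.9722 110.3519] [217 103] [225 118] [217. 103. 225. 103. 225. 118. 217. 118.]
scene 127 [223.3228 137.5906] [216 127] [229 150] [216. 127. 229. 127. 229. 150. 216. 150.]
side 45 [329.9778 124.8   ] [328 116] [332 133] [327.3513 132.8919 330.2162 115.7027 332.6487 116.1081 329.7838 133.2973]
side 38 [325.2632 159.7105] [324 151] [327 172] [323.4647 171.9588 325.0823 150.9294 327.3    151.1    325.6823 172.1294]
tab [ 0.4401 -0.3351  0.2457] 0.0025037276697583797
board (array([ 0.4397, -0.3297,  0.1082]), np.float64(0.00858717839646598))
side dir [[ 0.2396 -0.729  -0.6413]] -71.80444991650737
scene yellow [0.5787 0.054  0.215 ] [0.5777 0.029  0.5796 0.0785]
scene green [ 0.5767 -0.1178  0.215 ] [ 0.5766 -0.1763  0.5767 -0.0668]
side green [ 0.576 -0.121  0.215] [ 0.5765 -0.0698  0.5756 -0.1765]
blue board (array([0.5834, 0.2772, 0.1137]), np.float64(0.018507897018296998))
```

View pics/c4.png

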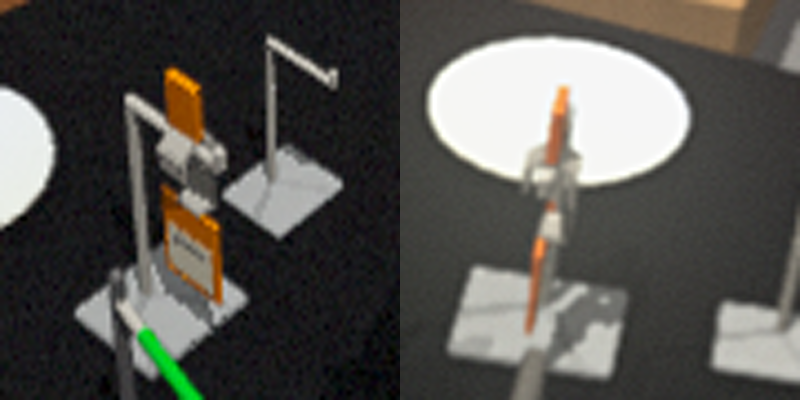

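The crop shows the stand's post top at scene (210,111), the bar running down to the right to its upturned end at about (229,120), and the orange carrier between them.

Run:
```python
from h import *
np.set_printoptions(precision=4,suppress=True)
a,b=cam("scene"),cam("side")
p=plane(a,[(209.7,110.5)],.215)[0];e=plane(a,[(229.2,120)],.233)[0];print(p,e,np.linalg.norm(e-p),np.degrees(np.arctan2(-(e-p)[0],(e-p)[1])))
# stand plate quad: scene
im=cv2.imread("pics/scene1.png"); hsv=cv2.cvtColor(im,cv2.COLOR_BGR2HSV)
for n,m,roi in(("scene",a,(190,130,240,170)),("side",b,(300,155,345,190))):
    x0,y0,x1,y1=roi; h=cv2.cvtColor(cv2.imread(f"pics/{n}1.png"),cv2.COLOR_BGR2HSV)[y0:y1,x0:x1]
    q=np.argwhere((h[...,1]<60)&(h[...,2]>75))[:,::-1]+[x0,y0]
    r=cv2.minAreaRect((plane(m,q,0.01)[:,:2]*1000).astype(np.float32)); print(n,len(q),r)
```

```text
[ 0.4578 -0.3941  0.215 ] [ 0.4352 -0.2856  0.233 ] 0.11222907052331706 11.787314544650679
scene 573 ((424.68768310546875, -400.013916015625), (237.9862060546875, 149.782470703125), 37.28079605102539)
side 878 ((450.203857421875, -375.3304138183594), (135.0122528076172, 189.38836669921875), 14.622845649719238)
```

>>> drive_tool --moves '[[[0,0,0,-60,0,-40,1],[0,0,0,-60,-10,0,1],[0,0,0,-60,-10,0,1],[0,0,0,-60,-10,0,1],[0,0,0,-60,-10,0,1],[0,0,0,-60,0,0,1],[0,0,0,-60,0,0,1],[0,0,0,-50,0,0,1],[0,0,0,0,0,0,1]]]'

```text
t: 5.82
tool_pos: [0.4544, -0.2034, 0.3907]
tcp_rot: [-3.14, 0.002, 1.552]
force: [0.2, -0.2, -0.7]
grip_width: 0.999
gripper_force: 0.0
```

Run:
```python
from h import *
np.set_printoptions(precision=4,suppress=True)
m=cam("wrist"); im=eyes.grab_frame("wrist")[:,:,::-1].copy(); cv2.imwrite("pics/w1.png",im)
print(px(m,[[.44,-.335,.274],[.44,-.335,.215]]), -m['view'][:3,:3].T@m['view'][:3,3],m['view'][2,:3])
RNG["orange"]=((3,110,70),(22,255,255))
for s,ce,p in blobs(im,"orange",40):
    bx=cv2.boxPoints(cv2.minAreaRect(p.astype(np.float32))); P=plane(m,bx,.274); print(s,ce,bx.ravel(),P[:,:2])
```

```text
[[241.1434 318.5048]
 [242.8698 288.0755]] [ 0.4556 -0.135   0.5525] [0.0053 0.2462 0.9692]
[   0    0   56  112 4098] [30.1564 60.4937] [ -0.   0.  55.   0.  55. 111.   0. 111.] [[ 0.2385 -0.028 ]
 [ 0.2916 -0.0347]
 [ 0.2816 -0.1268]
 [ 0.2268 -0.1236]]
[237 219   8  26 134] [240.8582 231.8284] [237. 219. 244. 219. 244. 244. 237. 244.] [[ 0.4393 -0.2287]
 [ 0.4457 -0.2288]
 [ 0.445  -0.2535]
 [ 0.4385 -0.2534]]
[ 61 230  31  55 744] [ 73.5511 256.8212] [ 58.7931 283.0112  63.6137 228.3777  91.8936 230.873   87.073  285.5065] [[ 0.2556 -0.2949]
 [ 0.2723 -0.236 ]
 [ 0.3007 -0.2386]
 [ 0.2859 -0.2971]]
[416 230  28  55 767] [432.5176 257.1995] [415.3863 230.5655 441.5897 229.0241 444.7931 283.4828 418.5897 285.0241] [[ 0.6079 -0.2439]
 [ 0.6343 -0.2432]
 [ 0.647  -0.3024]
 [ 0.6189 -0.3026]]
[ 226  277  286   36 3752] [365.0141 302.1964] [226. 277. 511. 277. 511. 312. 226. 312.] [[ 0.4267 -0.2877]
 [ 0.7228 -0.2998]
 [ 0.7342 -0.3436]
 [ 0.425  -0.3271]]
```

View pics/w1.png

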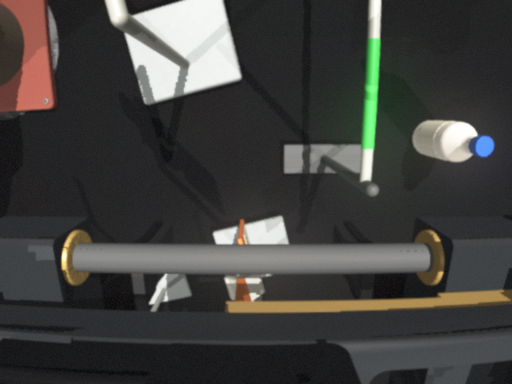

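The wrist picture shows the orange tab at about (241,225), partly hidden by the gripper bar at rows 215–310. I'll move the tool past it in −y so that it comes into the clear.

>>> drive_tool --moves '[[[0,0,0,-60,0,0,1],[0,0,0,-60,0,0,1],[0,0,0,-60,0,0,1],[0,0,0,-40,0,0,1],[0,0,0,0,0,0,1],[0,0,0,0,0,0,1]]]'

```text
t: 6.62
tool_pos: [0.454, -0.4172, 0.3907]
tcp_rot: [-3.141, -0.001, 1.562]
force: [-1.0, 0.4, 0.2]
grip_width: 1.003
gripper_force: 0.0
```

Run:
```python
from h import *
np.set_printoptions(precision=4,suppress=True)
m=cam("wrist"); im=eyes.grab_frame("wrist")[:,:,::-1].copy(); cv2.imwrite("pics/w2.png",im)
print(px(m,[[.44,-.335,.274],[.44,-.335,.215]]))
RNG["orange"]=((3,110,70),(22,255,255))
for s,ce,p in blobs(im,"orange",40):
    bx=cv2.boxPoints(cv2.minAreaRect(p.astype(np.float32))); P=plane(m,bx,.274); print(s,ce,bx.ravel(),P[:,:2].ravel())
```

```text
[[235.4163  97.3549]
 [238.4515 100.3555]]
[226  73  23  44 300] [237.0833  95.8633] [225.353   74.4118 238.2941  71.1765 248.9412 113.7647 236.     117.    ] [ 0.432  -0.3163  0.4428 -0.3138  0.4512 -0.3487  0.4402 -0.3513]
[ 61 230  30  55 767] [ 73.2738 257.1864] [ 59.5035 283.4414  62.7103 228.9241  90.6138 230.5655  87.4069 285.0828] [ 0.2572 -0.5106  0.2715 -0.4518  0.2997 -0.4533  0.2872 -0.5116]
[416 230  28  55 713] [432.7616 257.7195] [415.4662 230.6591 441.6379 229.1635 444.7363 283.3865 418.5646 284.882 ] [ 0.608  -0.4561  0.6345 -0.4552  0.6475 -0.5139  0.6194 -0.5143]
[ 346  290  166   21 2133] [434.8608 301.1857] [345.6638 295.9307 510.9601 289.0433 511.6308 305.1404 346.3345 312.0277] [ 0.5453 -0.5241  0.7271 -0.5252  0.7334 -0.5455  0.5475 -0.5429]
```

View pics/w2.png

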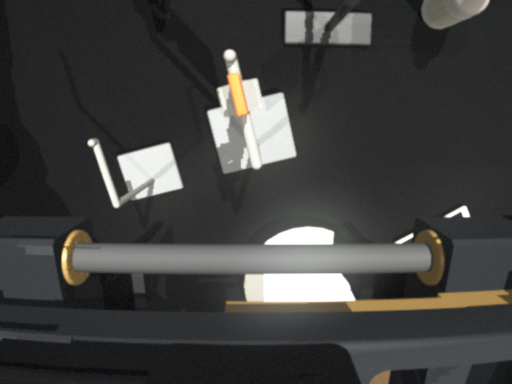

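The tab is clear now at (237,95), with the stand bar running from (257,165) to its end at (230,56). Tab centre is (0.4416, −0.3325) and the stand's yaw is about 13.3°.

>>> drive_tool --moves '[[[0,0,0,45,-6,0,1],[0,0,0,40,-7,0,1],[0,0,-7,0,0,0,1],[0,0,-6.7,0,0,0,1],[0,0,0,0,0,20,1],[0,0,0,0,0,0,1]]]'

```text
t: 7.42
tool_pos: [0.441, -0.3315, 0.3705]
tcp_rot: [-3.141, -0.002, 1.802]
force: [0.1, 0.5, -0.3]
grip_width: 0.999
gripper_force: 0.0
```

>>> drive_tool --moves '[[[0,0,0,-1,0,50,0.8],[0,0,0,0,0,50,0.6],[0,0,0,0,0,34,0.5],[0,0,0,0,0,0,0.3],[0,0,0,0,0,0,0],[0,0,0,0,0,0,0],[0,0,0,0,0,0,0],[0,0,0,0,0,0,0],[0,0,0,0,0,0,0]]]' --newtons 25

```text
t: 8.55
tool_pos: [0.4417, -0.3342, 0.2376]
tcp_rot: [3.14, 0.0, 1.8]
force: [0.9, 0.2, 1.4]
grip_width: 0.112
gripper_force: 24.9
```

>>> drive_tool --moves '[[[0,0,0,0,0,-15,0],[0,0,0,0,0,-27,0],[0,0,0,0,0,0,0],[0,0,0,0,0,0,0]]]'

```text
t: 9.05
tool_pos: [0.4408, -0.3342, 0.2789]
tcp_rot: [-3.141, -0.0, 1.799]
force: [-0.8, 0.0, -1.1]
grip_width: 0.113
gripper_force: 24.9
```

>>> drive_tool --moves '[[[0,0,0,15,0,0,0],[0,0,0,25,0,0,0],[0,0,0,30,0,0,0],[0,0,0,30,0,0,0],[0,0,0,25,0,0,0],[0,0,0,10,0,0,0],[0,0,0,0,0,0,0],[0,0,0,0,0,0,0]]]'

```text
t: 10.05
tool_pos: [0.4104, -0.2036, 0.2791]
tcp_rot: [-3.141, 0.0, 1.798]
force: [-0.1, -1.7, 0.0]
grip_width: 0.11
gripper_force: 24.9
```

Run:
```python
from h import *
np.set_printoptions(precision=4,suppress=True)
a,b=cam("scene"),cam("side")
print(tri(a,(285.5,138),b,(324.5,180)),tri(a,(320,157),b,(317.5,215)))
print(plane(a,[(262,194),(287,178),(313,188),(289,213)],0)[:,:2])
I={}
for n,m in(("scene",a),("side",b)):
    im=eyes.grab_frame(n)[:,:,::-1].copy(); cv2.imwrite(f"pics/{n}2.png",im); I[n]=im
cv2.imwrite("pics/c5.png",np.hstack([cv2.resize(I["scene"][70:270,170:370],(400,400)),cv2.resize(I["side"][70:270,190:390],(400,400))]))
```

```text
(array([ 0.3473, -0.0583,  0.2715]), np.float64(0.0014981130084677744)) (array([0.3108, 0.0795, 0.2772]), np.float64(0.001898217775607784))
[[ 0.4222 -0.08  ]
 [ 0.2902 -0.0932]
 [ 0.2363  0.0062]
 [ 0.3904  0.0521]]
```

View pics/c5.png

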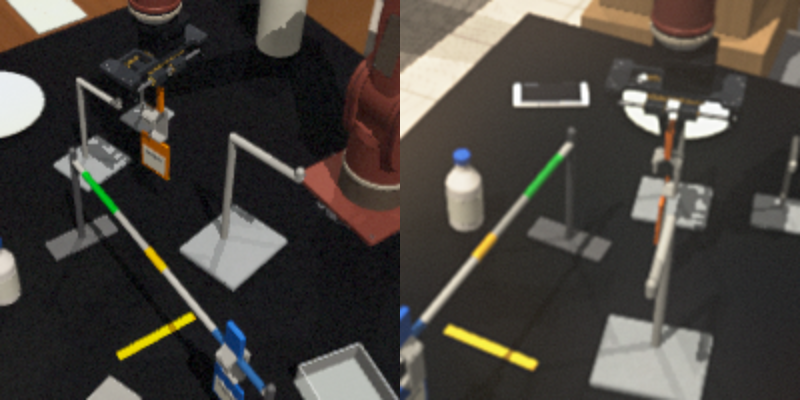

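The carrier is held and clear of the stand (scene ~(248,145)), and nothing is in the way towards the green end. I'll align it with the rail and bring it up to the robot side.

>>> drive_tool --moves '[[[0,0,7,0,0,0,0],[0,0,6.6,0,0,0,0],[0,0,0,25,15,-1,0],[0,0,0,35,30,0,0],[0,0,0,22,25,0,0],[0,0,0,0,0,0,0],[0,0,0,0,0,0,0]]]'

```text
t: 11.02
tool_pos: [0.4809, -0.1224, 0.2799]
tcp_rot: [-3.141, 0.0, 1.561]
force: [-0.4, 0.0, -1.0]
grip_width: 0.115
gripper_force: 24.9
```

>>> drive_tool --moves '[[[0,0,0,0,20,0,0],[0,0,0,0,30,0,0],[0,0,0,0,25,0,0],[0,0,0,0,15,0,0],[0,0,0,0,6,0,0],[0,0,0,0,0,0,0],[0,0,0,0,0,0,0]]]'

```text
t: 11.9
tool_pos: [0.5766, -0.1225, 0.2805]
tcp_rot: [3.142, -0.0, 1.562]
force: [0.1, -0.3, -1.5]
grip_width: 0.111
gripper_force: 24.9
```

Run:
```python
from h import *
I={}
for n in("scene","side"):
    I[n]=eyes.grab_frame(n)[:,:,::-1].copy(); cv2.imwrite(f"pics/{n}3.png",I[n])
cv2.imwrite("pics/c6.png",np.hstack([cv2.resize(I["scene"][90:190,170:270],(400,400)),cv2.resize(I["side"][110:210,215:315],(400,400))]))
```

```text
(no output)
```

View pics/c6.png

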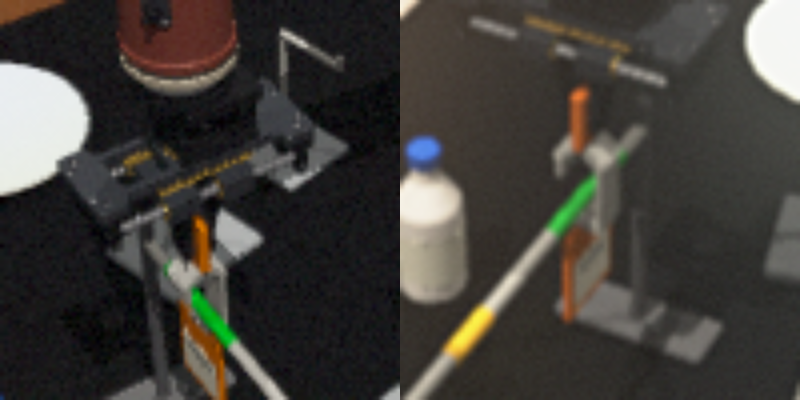

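In both views the hook is above the rail on the green stretch, with the rail inside the hook's mouth. That was my tenth and last view, so from here I'll work from numbers only. Lowering now.

>>> drive_tool --moves '[[[0,0,0,0,0,15,0],[0,0,0,0,0,18,0],[0,0,0,0,0,8,0],[0,0,0,0,0,0,0],[0,0,0,0,0,0,0]]]'

```text
t: 12.62
tool_pos: [0.5771, -0.1223, 0.239]
tcp_rot: [-3.141, 0.0, 1.562]
force: [-0.0, 0.6, -1.9]
grip_width: 0.113
gripper_force: 25.0
```

>>> drive_tool --moves '[[[0,0,0,0,0,1.5,0],[0,0,0,0,0,0,0],[0,0,0,0,0,0,0]]]'

```text
t: 13.0
tool_pos: [0.5772, -0.1223, 0.2379]
tcp_rot: [3.141, 0.0, 1.562]
force: [-1.2, 0.5, 0.2]
grip_width: 0.113
gripper_force: 25.0
```

Run:
```python
from h import *
np.set_printoptions(precision=4,suppress=True)
o=manip.get_obs();print(o['force'],o['tool_pos'])
# mark from the wrist camera: collar at z .215 (+stripe z 0)
m=cam("wrist"); im=eyes.grab_frame("wrist")[:,:,::-1].copy()
for s,ce,p in blobs(im,"yellow",40):
    if ce[1]<215: print(s,ce,plane(m,[ce],.221)[0],plane(m,[ce],0)[0], plane(m,[(ce[0],s[1]),(ce[0],s[1]+s[3])],.221)[:,1])
```

```text
[-1.1564  0.4789  0.2059] [ 0.5772 -0.1223  0.2379]
[183   8  39  18 184] [200.1359  16.6087] [ 0.5507 -0.0036  0.221 ] [0.5177 0.0588 0.    ] [ 0.0007 -0.0083]
[228   8  13  17  62] [232.0161  15.0968] [ 0.5673 -0.0032  0.221 ] [0.5548 0.0597 0.    ] [ 0.0003 -0.0082]
[264   8  59  18 217] [297.9908  15.6267] [ 0.6016 -0.0036  0.221 ] [0.6314 0.0588 0.    ] [ 0.0002 -0.0088]
```

>>> drive_tool --moves '[[[0,0,0,15,0,0,0],[0,0,0,30,0,0,0],[0,0,0,35,0,0,0],[0,0,0,35,0,0,0],[0,0,0,35,0,0,0],[0,0,0,20,0,0,0],[0,0,0,8,0,0,0],[0,0,0,0,0,0,0],[0,0,0,0,0,0,0]]]'

```text
t: 14.18
tool_pos: [0.5786, 0.0546, 0.2377]
tcp_rot: [-3.141, 0.0, 1.561]
force: [-0.6, 0.4, -0.2]
grip_width: 0.111
gripper_force: 25.0
```

>>> drive_tool --moves '[[[0,0,0,0,0,0,0.4],[0,0,0,0,0,0,0.6],[0,0,0,0,0,0,0.6],[0,0,0,0,0,0,0.6],[0,0,0,0,0,0,0.6],[0,0,0,0,0,-40,0.6],[0,0,0,0,0,-60,0.6],[0,0,0,-50,0,-30,1],[0,0,0,-60,0,0,1],[0,0,0,-60,0,0,1]]]'

```text
t: 15.42
tool_pos: [0.5773, -0.1158, 0.3684]
tcp_rot: [3.14, 0.0, 1.563]
force: [1.7, -0.3, 0.3]
grip_width: 0.855
gripper_force: 0.0
```

```bash
cat > chk.py <<'E'
from h import *
np.set_printoptions(precision=4,suppress=True)
o=manip.get_obs();print(o['t'],o['tool_pos'])
RNG["orange"]=((3,110,70),(19,255,255))
a,b=cam("scene"),cam("side"); T={}
for n,m in(("scene",a),("side",b)):
    im=eyes.grab_frame(n)[:,:,::-1].copy(); cv2.imwrite(f"pics/{n}_{o['t']:.1f}.png",im)
    for c in("orange","yellow","blue"):
        for s,ce,p in blobs(im,c,8):
            if 170<ce[0]<310 and 130<ce[1]<300 and s[4]<400:
                print(n,c,s,ce.round(1))
                if c=="orange": T.setdefault(n,[]).append(ce)
                if c=="yellow" and ce[1]<222:
                    l=cv2.fitLine(p.astype(np.float32),2,0,.01,.01).ravel(); t=(p-l[2:])@l[:2]
                    print("  collar ends",plane(m,[l[2:]+l[:2]*t.min(),l[2:]+l[:2]*t.max()],.215)[:,:2].ravel())
for k in range(min(len(T.get("scene",[])),len(T.get("side",[])))): print("tri",k,tri(a,T["scene"][k],b,T["side"][k]))
m=cam("wrist"); im=eyes.grab_frame("wrist")[:,:,::-1].copy(); cv2.imwrite(f"pics/wr_{o['t']:.1f}.png",im)
for c in("orange","yellow","blue"):
    for s,ce,p in blobs(im,c,25):
        if ce[1]<215: 
            bx=cv2.boxPoints(cv2.minAreaRect(p.astype(np.float32)))
            print("wrist",c,s,ce.round(1),"z.274",plane(m,[ce],.274)[0][:2],"z.221",plane(m,[ce],.221)[0][:2],"z0",plane(m,[ce],0)[0][:2],"yr .274/.221", plane(m,[(ce[0],s[1]+s[3]),(ce[0],s[1])],.274)[:,1],plane(m,[(ce[0],s[1]+s[3]),(ce[0],s[1])],.221)[:,1])
E
python3 chk.py
```

```text
15.425 [ 0.5773 -0.1158  0.3684]
scene orange [243 183   9  19 109] [247.4 192.1]
scene orange [242 206  13  27 111] [249.1 218.9]
scene yellow [249 202   5   5  14] [250.5 203.3]
  collar ends [0.5873 0.0768 0.5728 0.0727]
scene yellow [228 226  40  24 204] [247.3 237.7]
scene blue [276 229  27  37 267] [288.9 244.8]
scene blue [276 251  16  30 136] [284.8 264.8]
side orange [226 173  13  28 182] [231.2 184.6]
side orange [226 213   9  25 112] [228.8 223.2]
side yellow [227 196   3   3   8] [228.1 196.9]
  collar ends [0.5835 0.0706 0.5745 0.0749]
side yellow [212 232  33  17 195] [227.8 240.1]
side yellow [244 246  15   9  83] [251.  249.8]
side blue [217 144   8   8  49] [220.3 147.3]
side blue [174 223  28  39 290] [187.7 239.6]
side blue [185 263   9  24  94] [188.3 272.7]
tri 0 (array([0.5778, 0.0544, 0.2477]), np.float64(0.0009308179580239241))
tri 1 (array([0.579 , 0.0706, 0.114 ]), np.float64(0.016002107953005686))
wrist orange [246   0  13   8  86] [251.9   3.4] z.274 [0.578  0.0259] z.221 [0.5782 0.0425] z0 [0.5793 0.1116] yr .274/.221 [0.0227 0.0284] [0.0386 0.0454]
wrist yellow [254   8   6   8  31] [256.2  11.5] z.274 [0.5811 0.0201] z.221 [0.582  0.0355] z0 [0.5856 0.0996] yr .274/.221 [0.0169 0.0226] [0.0317 0.0385]
wrist yellow [260  33  45  14 194] [284.8  39.7] z.274 [ 0.6022 -0.0003] z.221 [0.6074 0.0108] z0 [0.6293 0.0572] yr .274/.221 [-0.0056  0.0045] [0.0045 0.0166]
wrist yellow [200  34  30  14 149] [212.5  40.5] z.274 [0.5479 0.0002] z.221 [0.542  0.0115] z0 [0.517  0.0584] yr .274/.221 [-0.0052  0.0049] [0.0049 0.0171]
wrist yellow [234  34  12  13  59] [238.2  40.6] z.274 [ 0.5672 -0.0003] z.221 [0.5652 0.0108] z0 [0.5569 0.0572] yr .274/.221 [-0.005   0.0044] [0.0052 0.0165]
wrist blue [387 200  24  23 426] [398.7 210.7] z.274 [ 0.7    -0.1362] z.221 [ 0.7256 -0.1532] z0 [ 0.832  -0.2243] yr .274/.221 [-0.1474 -0.1268] [-0.1667 -0.1418]
```

>>> drive_tool --moves '[[[0,0,0,50,0,0,1],[0,0,0,35,0,0,1],[0,0,0,0,0,0,1],[0,0,0,0,0,0,1]]]'

```text
t: 16.08
tool_pos: [0.578, -0.029, 0.3677]
tcp_rot: [-3.142, 0.0, 1.563]
force: [-0.0, -0.1, 0.1]
grip_width: 0.998
gripper_force: 0.0
```

```bash
python3 chk.py | grep -E "wrist|^[0-9]"
```

```text
16.075 [ 0.578  -0.029   0.3677]
wrist orange [244  65  18  55 359] [253.4  92. ] z.274 [0.5792 0.0547] z.221 [0.5794 0.0581] z0 [0.5802 0.0724] yr .274/.221 [0.0334 0.0746] [0.0325 0.0822]
wrist yellow [249  68   8  38 192] [252.1  85.3] z.274 [0.5783 0.0597] z.221 [0.5783 0.0642] z0 [0.5782 0.0829] yr .274/.221 [0.0441 0.0724] [0.0454 0.0796]
wrist yellow [202  96  28  12 114] [215.  102.4] z.274 [0.5494 0.0472] z.221 [0.5434 0.0491] z0 [0.5184 0.0571] yr .274/.221 [0.043  0.0521] [0.044 0.055]
wrist yellow [275  96  29  12 146] [289.1 101.5] z.274 [0.6068 0.0474] z.221 [0.6127 0.0493] z0 [0.6373 0.0573] yr .274/.221 [0.0424 0.0515] [0.0433 0.0543]
```

Run:
```python
from h import *
im=cv2.imread("pics/wr_16.1.png"); h=cv2.cvtColor(im,cv2.COLOR_BGR2HSV); m=cam("wrist")
for r in range(58,126,1):
    print(r,*[f"{h[r,c,0]:3d}/{h[r,c,1]:3d}/{h[r,c,2]:3d}" for c in(247,250,253,256,259)], plane(m,[(253,r)],.274)[0,1].round(4), plane(m,[(253,r)],.221)[0,1].round(4))
```

```text
58  26/ 20/189  27/  9/246  30/  3/254  25/ 13/242  26/ 19/109 0.0796 0.0883
59  24/ 20/189  27/ 10/246  20/  3/254  25/ 12/242  26/ 19/108 0.0789 0.0874
60  28/ 17/190  24/ 10/246  20/  3/254  27/ 12/242  26/ 19/109 0.0782 0.0865
61  26/ 20/191  27/  9/246  20/  3/254  25/ 13/243  30/ 21/107 0.0774 0.0856
62  26/ 20/188  25/ 11/244  30/  3/253  27/ 12/241  30/ 17/107 0.0767 0.0848
63  22/ 37/199  25/ 25/244  28/ 12/253  24/ 21/245  23/ 35/115 0.076 0.0839
64  21/ 90/229  28/ 71/253  30/ 43/254  28/ 56/252  20/106/156 0.0753 0.083
65  25/133/251  29/111/255  30/ 97/255  28/106/255  19/155/220 0.0745 0.0821
66  24/149/253  23/146/255  24/142/255  22/147/254  20/163/235 0.0738 0.0812
67  20/157/252  20/145/255  20/142/255  19/144/255  16/171/227 0.0731 0.0803
68  16/166/251  22/138/255  23/132/255  21/135/255  14/171/231 0.0723 0.0795
69  15/168/250  23/134/255  24/130/255  22/133/255  13/173/233 0.0716 0.0786
70  15/169/249  23/134/255  23/131/255  21/134/255  13/173/232 0.0709 0.0777
71  15/168/249  22/135/255  23/130/255  21/135/255  13/176/231 0.0701 0.0768
72  15/166/250  23/135/2
[... 3446 characters left out ...]
117  20/164/194  20/163/221  20/161/225  28/133/254  23/157/242 0.0357 0.0352
118  20/160/187  20/161/220  20/159/222  28/126/254  22/155/239 0.0349 0.0343
119  20/133/167  20/140/206  20/137/212  28/ 92/253  20/142/218 0.0341 0.0333
120  20/ 79/138  20/ 85/180  20/ 83/185  26/ 43/249  20/ 95/166 0.0334 0.0324
121  20/ 38/121  20/ 39/158  22/ 38/166  25/ 18/241  21/ 44/132 0.0326 0.0315
122  22/ 24/117  23/ 26/155  23/ 27/160  25/ 14/239  24/ 29/124 0.0318 0.0305
123  24/ 22/116  21/ 27/153  22/ 24/162  25/ 13/238  25/ 27/125 0.031 0.0296
124  20/ 26/118  23/ 27/153  23/ 25/163  27/ 12/239  22/ 30/126 0.0303 0.0287
125  20/ 26/118  24/ 27/153  23/ 26/158  25/ 14/239  19/ 29/125 0.0295 0.0277
```

The collar's centre is at y≈0.0573 and the carrier's at about 0.0555, so I'll regrip and nudge it 2 mm.

>>> drive_tool --moves '[[[0,0,0,40,0,0,0.7],[0,0,0,44,0,0,0.7],[0,0,0,0,0,50,0.6],[0,0,0,0,0,50,0.6],[0,0,0,0,0,30,0.6],[0,0,0,0,0,0,0.3],[0,0,0,0,0,0,0],[0,0,0,0,0,0,0],[0,0,0,0,0,0,0],[0,0,0,0,0,0,0]]]' --newtons 15

```text
t: 17.48
tool_pos: [0.5789, 0.0548, 0.2382]
tcp_rot: [3.141, -0.0, 1.562]
force: [0.8, -0.5, -0.6]
grip_width: 0.116
gripper_force: 0.6
```

>>> drive_tool --moves '[[[0,0,0,1,0,0,0],[0,0,0,1,0,0,0],[0,0,0,0,0,0,0],[0,0,0,0,0,0,0]]]'

```text
t: 17.98
tool_pos: [0.5788, 0.0554, 0.2382]
tcp_rot: [3.141, 0.001, 1.561]
force: [-2.6, -4.4, 5.1]
grip_width: 0.116
gripper_force: 15.0
```

>>> drive_tool --moves '[[[0,0,0,0,0,0,0.3],[0,0,0,0,0,0,0.5],[0,0,0,0,0,0,0.5],[0,0,0,0,0,0,0.5],[0,0,0,0,0,-40,0.6],[0,0,0,0,0,-60,0.6],[0,0,0,-40,0,-30,1],[0,0,0,-45,0,0,1],[0,0,0,0,0,0,1],[0,0,0,0,0,0,1]]]'

```text
t: 19.23
tool_pos: [0.5779, -0.0277, 0.3675]
tcp_rot: [-3.141, -0.001, 1.562]
force: [-0.4, 0.3, -0.7]
grip_width: 0.951
gripper_force: 0.0
```

```bash
python3 chk.py | cut -c1-190
python3 - <<'E'
from h import *
import glob
f=sorted(glob.glob("pics/wr_*"),key=lambda s:float(s[8:-4]))[-1]; h=cv2.cvtColor(cv2.imread(f),cv2.COLOR_BGR2HSV); m=cam("wrist")
col=h[55:135,253].astype(int); print(f,[ (r+55,*c) for r,c in enumerate(col) if r==0 or abs(c-col[r-1])[:2].max()>6 and 55+r])
for r in(64,66,67,68,112,113,114,119,120,121): print(r,plane(m,[(253,r)],.274)[0,1].round(4),plane(m,[(253,r)],.221)[0,1].round(4))
E
```

```text
19.225 [ 0.5779 -0.0277  0.3675]
scene orange [243 183   9  19 107] [247.4 192.1]
scene orange [242 206  13  27 112] [249.3 219. ]
scene yellow [249 202   5   4  12] [250.7 203.2]
  collar ends [0.5853 0.0743 0.5718 0.0748]
scene yellow [228 226  40  24 203] [247.2 237.7]
scene blue [276 229  27  37 266] [288.9 244.9]
scene blue [276 251  16  30 135] [284.7 264.7]
side orange [226 173  12  28 178] [231.  184.8]
side orange [226 213  11  25 122] [229.  223.7]
side yellow [227 196   3   3   8] [228.1 196.9]
  collar ends [0.5835 0.0706 0.5745 0.0749]
side yellow [212 232  33  17 193] [227.8 240.1]
side yellow [244 246  15   9  83] [251.  249.8]
side blue [216 144   9   8  52] [220.2 147.2]
side blue [174 223  27  39 281] [187.3 239.8]
side blue [185 263   9  25  97] [188.2 273. ]
tri 0 (array([0.578 , 0.0549, 0.2478]), np.float64(0.0013195633613640632))
tri 1 (array([0.5781, 0.0704, 0.1123]), np.float64(0.016340441622399497))
wrist orange [245  68  17  56 395] [253.5  96.3] z.274 [0.579  0.0548] z.221 [0.5791 0.0576] z0 [0.5798 0.0693] yr .274/.221 [0.0337 0.0757] [0.0322 0.0829]
wrist
[... 813 characters left out ...]
(50), np.int64(255)), (69, np.int64(29), np.int64(104), np.int64(255)), (70, np.int64(25), np.int64(141), np.int64(255)), (72, np.int64(23), np.int64(133), np.int64(255)), (115, np.int64(17), np.int64(153), np.int64(254)), (116, np.int64(14), np.int64(166), np.int64(251)), (122, np.int64(20), np.int64(151), np.int64(219)), (123, np.int64(19), np.int64(108), np.int64(198)), (124, np.int64(21), np.int64(53), np.int64(173)), (125, np.int64(23), np.int64(27), np.int64(163)), (129, np.int64(26), np.int64(15), np.int64(231))]
64 0.0786 0.0864
66 0.0772 0.0847
67 0.0765 0.0838
68 0.0757 0.0829
112 0.0429 0.0433
113 0.0421 0.0423
114 0.0414 0.0414
119 0.0376 0.0368
120 0.0368 0.0359
121 0.036 0.0349
```

>>> drive_tool --moves '[[[0,0,0,0,-40,-40,1],[0,0,0,0,-40,0,1],[0,0,0,0,0,0,1],[0,0,0,0,0,0,1],[0,0,0,0,0,0,1]]]'

```text
t: 20.0
tool_pos: [0.4986, -0.0272, 0.407]
tcp_rot: [-3.14, 0.0, 1.563]
force: [0.6, -0.1, 0.3]
grip_width: 1.004
gripper_force: 0.0
```

```bash
python3 -c "
from workcell import hand_in
print(hand_in())"
```

```text
the job is handed in; nothing more can be done
None
```

I handed the job in at about 20 s: the blue carrier hangs on the blue end, and the orange one, hooked on at the green end and slid along the rail, hangs within about 1–3 mm of the yellow mark's centre; both are released (no verdict came back).

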